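# Draw the walnut dowel out of the stock pipe

### The job

Draw the dark walnut dowel out of its white storage pipe, so that its whole length is clear of the pipe and it lies along the steel rails in front, let go, ready for the carver to mark out. Leave the pale beech and the red dowels where they are.

Things in the scene. Friction and masses are not known exactly. Their poses are not given: they have to be found in the camera images.
- walnut_mid (a point): The dowel to draw out: dark brown walnut, round dowel, 28 mm diameter, 260 mm long, about 110 g, level in one of the three pipes (which one varies), 70 to 100 mm of it sticking out. This point: its centre, on its axis, 60 mm above the bench, inside the pipe at the start; y axis along the dowel towards the end that sticks out, 130 mm from this point. Slides with under 3 N.
- beech_mid (a point): A bystander: pale beech, round dowel, 28 mm diameter, 260 mm long, about 110 g, level in one of the three pipes (which one varies), 70 to 100 mm of it sticking out. This point: its centre, on its axis, 60 mm above the bench, inside the pipe at the start; y axis along the dowel towards the end that sticks out, 130 mm from this point.
- red_mid (a point): A bystander: red-lacquered, round dowel, 28 mm diameter, 260 mm long, about 110 g, level in one of the three pipes (which one varies), 70 to 100 mm of it sticking out. This point: its centre, on its axis, 60 mm above the bench, inside the pipe at the start; y axis along the dowel towards the end that sticks out, 130 mm from this point.
- store: Dowel store fixed to the bench: 15 mm plywood board, 260 x 580 mm, with three level white pipes side by side (outside 50 mm, inside 44 mm, 200 mm long, closed at the back). Origin on the bench top. y axis: the way dowels are drawn out, parallel to the pipes. Pipe axes at x = -80, 0, +80 mm, 60 mm above the bench.
- mouth (a point): Centre of the middle pipe's open mouth, at y = -140 mm in the store's frame; the other two mouths are level with it, 80 mm to either side. Axes as the store's. A dowel is wholly out of its pipe, and short of the stop, when its centre is 130 to 210 mm beyond the mouth along y.
- stop (a point): Middle of the rails' end, 340 mm from the mouth along y, on the middle pipe's axis: a black end stop, 36 mm wide, top 67 mm above the bench. From each pipe two thin steel rails run to such a stop and carry the dowel on the pipe's axis. The rails measure 22 mm over both, on 13 mm posts, with 24 mm free under them, so fingers can straddle dowel and rails.

How it is judged:
At the end, for the whole second after the job is handed in: The walnut dowel is wholly out of its pipe (its centre at -12 to +75 mm along the store's y axis), lies on the rails (its axis 54 to 67 mm above the bench, within 0.1 rad of the store's y axis) and is at rest. The other two dowels have not been shifted more than 20 mm (y of walnut_mid in the frame of store between -0.012 and 0.075 m and z of walnut_mid in the frame of store between 0.054 and 0.067 m and angle between the y axis of walnut_mid and the y axis of store, either way round below 0.1 rad and linear speed of walnut below 0.02 m/s); the robot touches nothing.
It fails at once if the beech dowel is shifted more than 20 mm (distance of beech_mid from where it was at the start of the episode above 0.02 m).
It fails at once if the red dowel is shifted more than 20 mm (distance of red_mid from where it was at the start of the episode above 0.02 m).
It also fails if it takes over 32 s, if anything falls off the work surface, if the arm or the gripper's body presses on something with over 40 N, if the wrist force passes 120 N, or if a joint passes its speed limit or range.

### The arm

A 7-joint arm with a two-finger parallel gripper is mounted at the origin on the work surface. World frame = base frame: x ahead of the robot, y to its left, z up, the work surface at z = 0. Lengths are in m, angles in rad, forces in N, time in s.
With the tool pointing down it reaches from about 0.425 to 0.875 m from the base axis. Payload 4.7 kg.
Tool frame: the origin (TCP) lies at the very end of the fingers, on their centre line; the grasp point (between the pads) lies 19 mm behind it; x points along the fingers, z is the direction in which the jaws open and shut, and the axes are right-handed (so a half turn about x gives the same grasp; the last joint's range is limited). The gripper opens to 87 mm and grips with 3 to 60 N. Pads are 19 mm wide; open, the fingers measure 117 mm over their backs; the gripper's body (75 mm by 190 mm) begins 51 mm behind the grasp point.
Start: joints at [-1.291, 0.321, -0.07, 1.45, 0.023, 1.371, -0.057], TCP at [0.171, 0.627, 0.223] pointing down, gripper open.
Joint ranges: [-2.86, 2.86], [-0.3, 2.09], [-1.38, 1.24], [0.06, 2.45], [-1.56, 4.7], [0.09, 2.05], [-2.69, 2.69]. Speed limits (rad/s): [2.57, 2.57, 3.14, 3.14, 3.14, 3.14, 3.14].

### API

Orientations are given as a rotation vector (axis times angle).
In Python, from bench import telemetry, viewer, workorder gives the robot as it stands.
- The arm moves only by the shell command python3 -m creep 'ROWS' [FORCE]. ROWS is JSON, a list of rows, each an object of numbers: "fingers": the opening, from 0 (shut) to 1 (fully open); "x", "y", "z": the shift along the tool's x, y, z in units of 40 mm (1.0 is 40 mm); "twist": the turn about the tool's x in units of 5 degrees (1.0 is 5 degrees). In form: [{"fingers": .., "x": .., "y": .., "z": .., "twist": ..}, ...]. A call has 1 to 20 rows; each row is the pose to reach, as a shift and turn from the pose commanded when the call began, along the tool's axes at that moment; what a row does not reach only later rows make up. A row lasts 1/12 s, in which the tool goes at most 41.7 mm and 7.16 degrees, less where a joint would pass 70% of its speed; a pose out of reach is approached as far as the arm can. A call with a gripper value outside its range is refused whole. The fingers move at their own pace and stop on an object; FORCE is the grip in N (left out, the last holds). Time passes only in rows, so rows that repeat a pose let the fingers close. It gives the time, the measured TCP pose, the force and the opening at its end, in the units of the state.
- telemetry.get_state(): the state, without advancing time (a new reading comes with each control period).
- viewer.get_image(name): name is "side" or "top"; returns a dict with "pixels" (420x560x3 uint8, red, green, blue), "z_map" (420x560 float32, m along the optical axis (not along the pixel's ray), 0 where there is no reading), "K" (3x3 intrinsics, pixels), "xyz" and "attitude" of the camera in the world. Camera axes: x right, y up, looking along -z (the intrinsics and any distortion apply to the point x, -y, -z); pixel columns grow to the right and rows downward; lengths in m; the calibration is good to about 2 mm. A picture is of the moment at which its call begins.
- workorder.close_job(): hands the job in, once; it reports no verdict.
The state is a dict: "time": time; "joint_positions": joint angles; "qd": joint speeds; "joint_torque": joint torques, N m; "position": TCP position; "tool_rot": TCP orientation; "ft_force": force on the tool from outside, world axes, zero at the start; "torque": the same for the moment, N m; "grip_width": opening from 0.0 (shut) to 1.0 (fully open).
Only numpy, scipy, OpenCV 4.12 (cv2) and the standard library are available. Lean on these libraries where they do the work, as an engineer would, in place of code of your own. Each camera call takes 0.05 s, during which the arm holds its last target.

## Working session

There is one attempt and no reset: what is moved stays moved. The work goes in short steps, Python scripts to look and compute and a shell command to move; the robot and the scene stay as the last step left them, time stands still between calls to the robot, and variables do not carry over. Pictures are saved under pics/ and viewed, and the job is handed in when it is done.

```bash
mkdir -p pics; ls; python3 - <<'E'
from bench import telemetry, viewer
import cv2,numpy as np
s=telemetry.get_state(); print({k:np.round(v,3).tolist() for k,v in s.items()})
for n in("side","top"):
    d=viewer.get_image(n); np.savez(f"pics/{n}0.npz",**d); cv2.imwrite(f"pics/{n}0.png",d["pixels"][:,:,::-1]); print(n,d["K"],d["xyz"],d["attitude"],[k for k in d])
E
```

```text
pics
{'time': 0.0, 'joint_positions': [-1.291, 0.322, -0.07, 1.452, 0.023, 1.371, -0.057], 'qd': [-0.0, 0.001, 0.002, -0.002, 0.001, 0.001, 0.001], 'joint_torque': [-0.001, -49.129, -0.404, -31.252, -0.064, 0.044, 0.0], 'position': [0.171, 0.627, 0.221], 'tool_rot': [-1.013, 1.325, 1.01], 'ft_force': [-0.328, 0.328, -0.079], 'torque': [-0.028, -0.068, -0.001], 'grip_width': 0.998}
side [[442.60230666   0.         282.09263561]
 [  0.         442.60230666 214.59439571]
 [  0.           0.           1.        ]] [ 0.27654395 -0.4474784   0.47768603] [ 0.90959577 -0.25443134 -0.53394738] ['pixels', 'z_map', 'K', 'xyz', 'attitude']
top [[471.32626049   0.         276.94887654]
 [  0.         471.32626049 213.8139609 ]
 [  0.           0.           1.        ]] [0.38192009 0.00773168 0.9474551 ] [ 0.16847242 -0.15587542 -1.44083717] ['pixels', 'z_map', 'K', 'xyz', 'attitude']
```

View pics/side0.png

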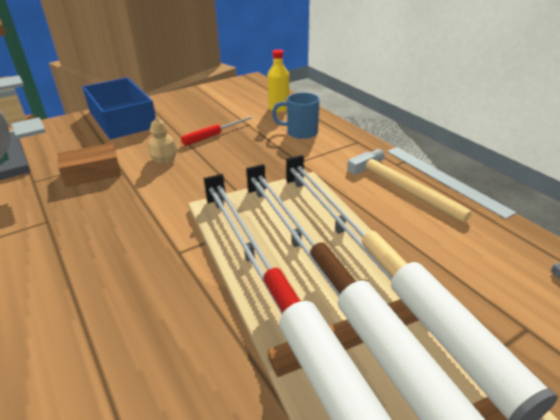

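View pics/top0.png

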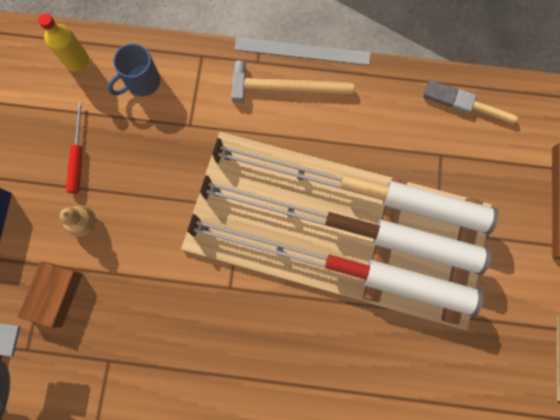

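The walnut is in the middle pipe. In the top view it runs from about (328,219) to (378,230), with red below it and beech above. In the side view it runs from (318,248) to (352,288). Next I'll measure its axis across both views.

```bash
cat > h.py <<'E'
import numpy as np,cv2
from scipy.spatial.transform import Rotation as R
def load(f): return dict(np.load(f))
def ray(d,u,v):
    K=d["K"]; c=np.array([(u-K[0,2])/K[0,0],-(v-K[1,2])/K[1,1],-1.])
    return d["xyz"],R.from_rotvec(d["attitude"]).as_matrix()@c
def onz(d,u,v,z):
    o,r=ray(d,u,v); return o+r*(z-o[2])/r[2]
def tri(d1,p1,d2,p2):
    o1,r1=ray(d1,*p1);o2,r2=ray(d2,*p2)
    t=np.linalg.lstsq(np.c_[r1,-r2],o2-o1,rcond=None)[0]
    a,b=o1+t[0]*r1,o2+t[1]*r2
    return (a+b)/2,np.linalg.norm(a-b)
def comp(m,near):
    m=cv2.morphologyEx(m.astype(np.uint8),cv2.MORPH_OPEN,np.ones((3,3)))
    n,l,st,ce=cv2.connectedComponentsWithStats(m)
    i=min(range(1,n),key=lambda i:np.hypot(*(ce[i]-near))+(1e3 if st[i][4]<100 else 0))
    return l==i
def axis(m):
    v,u=np.nonzero(m); p=np.c_[u,v].astype(np.float32)
    vx,vy,x,y=cv2.fitLine(p,cv2.DIST_L2,0,.01,.01).ravel()
    t=(p-[x,y])@[vx,vy]; return np.array([x,y])+np.outer([t.min(),t.max()],[vx,vy])
def plane(d,e):
    o,a=ray(d,*e[0]);_,b=ray(d,*e[1]); n=np.cross(a,b); return n/np.linalg.norm(n),o
def line(d1,e1,d2,e2):
    n1,o1=plane(d1,e1);n2,o2=plane(d2,e2);u=np.cross(n1,n2);u/=np.linalg.norm(u)
    p=np.linalg.solve(np.array([n1,n2,u]),[n1@o1,n2@o2,u@o1]); return p,u
def cl(p,u,d,uv):
    o,r=ray(d,*uv); t=np.linalg.lstsq(np.c_[u,-r],o-p,rcond=None)[0]; return p+t[0]*u
E
python3 - <<'E'
from h import *
S,T=load("pics/side0.npz"),load("pics/top0.npz")
def masks(d):
    h=cv2.cvtColor(d["pixels"],cv2.COLOR_RGB2HSV); 
    return h
for c in [(353,225),(330,222),(375,229)]: print("top",masks(T)[c[1],c[0]])
for c in [(335,267),(320,252)]: print("side",masks(S)[c[1],c[0]])
def fm(d,near):
    h=masks(d);H,Sa,V=[h[...,i].astype(int) for i in range(3)]
    return comp((V<110)&(Sa>100)&(H<20),near)
def fr(d,near):
    h=masks(d);H,Sa,V=[h[...,i].astype(int) for i in range(3)]
    return comp(((H<4)|(H>174))&(Sa>190)&(V>90),near)
for n,f,a,b in(("walnut",fm,(353,225),(335,267)),("red",fr,(348,266),(282,290))):
    mT,mS=f(T,a),f(S,b); eT,eS=axis(mT),axis(mS); print(n,mT.sum(),mS.sum(),eT.round(1).tolist(),eS.round(1).tolist())
    p,u=line(T,eT,S,eS)
    print("dir",u.round(4),"z-depth top med",[onz(T,*e,.06).round(4).tolist() for e in eT])
    for d,e in((T,eT),(S,eS)):
        print([cl(p,u,d,x).round(4).tolist() for x in e])
    for d,m in((T,mT),(S,mS)):
        v,uu=np.nonzero(cv2.erode(m.astype(np.uint8),np.ones((3,3))));P=np.array([ (lambda o,r:o+r*d["z_map"][y,x])(*ray(d,x,y)) for y,x in zip(v,uu) if d["z_map"][y,x]>0]); print("depth surface med/top z",np.median(P,0).round(4),np.percentile(P[:,2],95).round(4))
    im=T["pixels"][:,:,::-1].copy(); im[mT]=(255,0,255); cv2.imwrite(f"pics/mT_{n}.png",im[100:340,150:520])
# stops: triangulate tops roughly
E
```

```text
top [ 11 141 101]
top [ 11 139  92]
top [ 11 135 102]
side [ 13 149 108]
side [ 13 150 104]
walnut 608 525 [[326.8999938964844, 218.6999969482422], [376.79998779296875, 231.89999389648438]] [[312.5, 247.10000610351562], [343.3999938964844, 287.70001220703125]]
dir [-0.1284 -0.9904 -0.0505] z-depth top med [[0.5726, -0.0696, 0.06], [0.5588, -0.1669, 0.06]]
[[0.5751, -0.0706, 0.0484], [0.5621, -0.1702, 0.0434]]
[[0.5775, -0.0516, 0.0494], [0.5664, -0.1376, 0.045]]
depth surface med/top z [ 0.5624 -0.1205  0.0734] 0.0766
depth surface med/top z [ 0.557  -0.1167  0.0688] 0.0717
red 346 686 [[327.70001220703125, 260.20001220703125], [366.8999938964844, 270.29998779296875]] [[269.1000061035156, 270.29998779296875], [290.20001220703125, 304.20001220703125]]
dir [-0.1221 -0.9908 -0.0576] z-depth top med [[0.4933, -0.0792, 0.06], [0.4835, -0.1543, 0.06]]
[[0.4943, -0.08, 0.052], [0.4849, -0.1566, 0.0476]]
[[0.4966, -0.0616, 0.0531], [0.4887, -0.126, 0.0493]]
depth surface med/top z [ 0.4866 -0.1122  0.0746] 0.0767
depth surface med/top z [ 0.4819 -0.1127  0.072 ] 0.074
```

```bash
python3 - <<'E'
from h import *
a=load("pics/top0.npz")["pixels"][120:330,170:510,::-1];b=load("pics/side0.npz")["pixels"][150:380,190:460,::-1]
cv2.imwrite("pics/zt.png",cv2.resize(a,None,fx=2.3,fy=2.3));cv2.imwrite("pics/zs.png",cv2.resize(b,None,fx=2.6,fy=2.6))
E
```

```text
(no output)
```

View pics/zt.png

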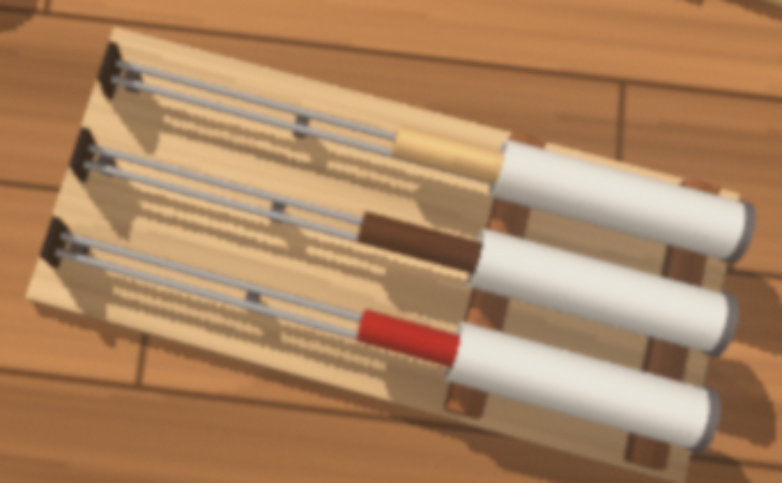

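View pics/zs.png

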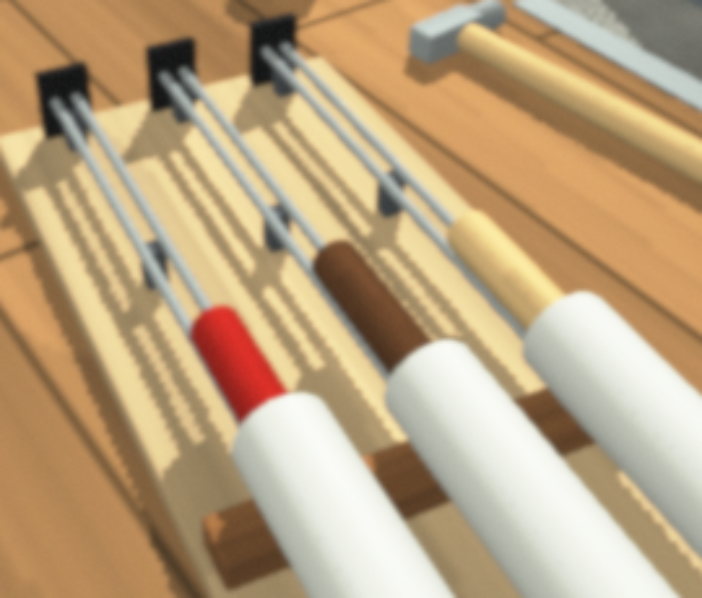

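View pics/mT_walnut.png

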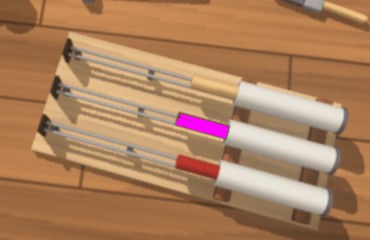

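```bash
python3 - <<'E'
from h import *
S,T=load("pics/side0.npz"),load("pics/top0.npz")
# pipes in top view: fit lines
h=cv2.cvtColor(T["pixels"],cv2.COLOR_RGB2HSV);m0=(h[...,1]<40)&(h[...,2]>150)
for n,near in(("b",(440,207)),("w",(432,246)),("r",(422,288))):
    m=comp(m0,near);e=axis(m); a,b=[onz(T,*x,.07) for x in e]; d=a-b;d/=np.linalg.norm(d); print(n,m.sum(),e.round(1).tolist(),a.round(4),b.round(4),d.round(4), np.linalg.norm(a-b).round(3))
# stops: top edges, side pix & top pix by hand from zooms (top-left, top-right corners of the front face)
zt=lambda x,y:(170+x/2.3,120+y/2.3); zs=lambda x,y:(190+x/2.6,150+y/2.6)
for k,(tp,sp) in {"mid-rail-end":((91,156),(174,78)),"mid-end-dowel-top":((369,226),(345,243)),"mouth top":((485,249),(440,343))}.items():
    p,g=tri(T,zt(*tp),S,zs(*sp)); print(k,p.round(4),g.round(4))
# black stops centroid in top view & side
for d,nn in((T,[(218,150),(206,187),(194,225)]),(S,[(214,190),(257,180),(296,170)])):
    mm=d["pixels"].max(2)<60
    for n in nn:
        m=comp(mm,n) if 1 else 0; e=np.argwhere(m)[:,::-1]; print(n,m.sum(),e.mean(0).round(1),cv2.minAreaRect(e.astype(np.float32)))
# depth profile along walnut & perpendicular in top view
u=np.array([.131,.9914]); pts=[]
for d in(T,S):
    Z=d["z_map"];P=[]
    for y in range(Z.shape[0]):
        for x in range(Z.shape[1]):
            if Z[y,x]>0:
                pass
    yy,xx=np.nonzero(Z>0);K=d["K"];c=np.c_[(xx-K[0,2])/K[0,0],-(yy-K[1,2])/K[1,1],-np.ones(len(xx))]*Z[yy,xx][:,None]
    P=c@R.from_rotvec(d["attitude"]).as_matrix().T+d["xyz"]
    o=np.array([.5726,-.0696]);q=P[:,:2]-o;s=q@u;l=q@[u[1],-u[0]]
    for a in range(-120,290,20):
        k=(s>a/1e3)&(s<a/1e3+.02)&(abs(l)<.035)&(P[:,2]>.045)
        k&=P[:,2]<.12
        if k.sum()>3: print(a,k.sum(),"zmax",np.percentile(P[k,2],95).round(4),"lat",np.percentile(l[k],[3,97]).round(4))
E
```

```text
b 2489 [[386.6000061035156, 191.89999389648438], [492.6000061035156, 220.5]] [ 0.6372 -0.1775  0.07  ] [ 0.6062 -0.382   0.07  ] [0.1497 0.9887 0.    ] 0.207
w 2679 [[376.6000061035156, 230.89999389648438], [485.1000061035156, 260.70001220703125]] [ 0.5588 -0.1644  0.07  ] [ 0.5276 -0.3702  0.07  ] [0.1499 0.9887 0.    ] 0.208
r 2773 [[367.0, 271.6000061035156], [477.3999938964844, 302.5]] [ 0.48   -0.1529  0.07  ] [ 0.4488 -0.3587  0.07  ] [0.1498 0.9887 0.    ] 0.208
mid-rail-end [0.6094 0.1669 0.041 ] 0.0011
mid-end-dowel-top [ 0.5734 -0.0761  0.0749] 0.0051
mouth top [ 0.5619 -0.1692  0.0849] 0.0005
(218, 150) 356 [150.   80.1] ((149.5, 79.5), (29.0, 17.0), 90.0)
(206, 187) 356 [150.   80.1] ((149.5, 79.5), (29.0, 17.0), 90.0)
(194, 225) 356 [150.   80.1] ((149.5, 79.5), (29.0, 17.0), 90.0)
(214, 190) 184 [213.5 181.8] ((213.734619140625, 182.52691650390625), (11.752575874328613, 18.856746673583984), 74.74488067626953)
(257, 180) 228 [253.9 175.8] ((255.0, 178.5), (25.0, 16.0), 90.0)
(296, 170) 228 [292.9 166.7] ((294.5, 169.0), (24.0, 15.0), 90.0)
-120 281 zmax 0.087 lat [-0.024
[... 829 characters left out ...]
0095]
-80 288 zmax 0.0739 lat [-0.0135  0.0091]
-60 266 zmax 0.0738 lat [-0.0131  0.0096]
-40 246 zmax 0.0735 lat [-0.0128  0.0097]
-20 230 zmax 0.0739 lat [-0.0124  0.0107]
0 34 zmax 0.0639 lat [-0.0118 -0.0038]
20 70 zmax 0.0479 lat [-0.0087  0.0118]
40 73 zmax 0.048 lat [-0.008   0.0121]
60 66 zmax 0.0483 lat [-0.0082  0.0118]
80 64 zmax 0.0484 lat [-0.0071  0.0129]
100 57 zmax 0.0481 lat [-0.0073  0.013 ]
120 54 zmax 0.0477 lat [-0.0068  0.0142]
140 50 zmax 0.0483 lat [-0.0062  0.014 ]
160 50 zmax 0.0482 lat [-0.0061  0.0136]
180 43 zmax 0.0478 lat [-0.0052  0.0148]
200 43 zmax 0.0479 lat [-0.005   0.0148]
220 40 zmax 0.0486 lat [-0.0048  0.0156]
240 232 zmax 0.0671 lat [-0.0114  0.0229]
```

```bash
cat > go.py <<'E'
import sys
from h import *
from bench import telemetry
s=telemetry.get_state();M=R.from_rotvec(s["tool_rot"]).as_matrix();p=np.array(s["position"])
print("t",s["time"],"pos",p.round(4),"F",np.round(s["ft_force"],2),"grip",round(s["grip_width"],3));print("axes x,y,z:",M.T.round(3).tolist(),"q",np.round(s["joint_positions"],2))
lat=np.array([.9887,-.1498,0])
for sg in(1,-1):
    zt=sg*lat; c=M.T@zt; print("twist units",(np.degrees(np.arctan2(-c[1],c[2]))/5).round(2))
u=np.array([.1498,.9887,0])
for name,q in {"above":[.5686,-.0993,.15],"grasp":[.5686,-.0993,.042]}.items():
    print(name,(M.T@(np.array(q)-p)/.04).round(2))
print("pull 197mm", (M.T@(u*.197)/.04).round(2))
E
python3 go.py
```

```text
t 0.1 pos [0.1707 0.6267 0.2216] F [-0.68  0.21 -0.07] grip 1.0
axes x,y,z: [[-0.0, -0.002, -1.0], [-0.965, 0.263, -0.0], [0.263, 0.965, -0.002]] q [-1.29  0.32 -0.07  1.45  0.02  1.37 -0.06]
twist units 16.68
twist units -19.32
above [  1.82 -14.37 -14.9 ]
grasp [  4.52 -14.37 -14.89]
pull 197mm [-0.01  0.57  4.89]
```

```bash
python3 -m creep '[{"fingers":0.7,"x":0,"y":-0.4,"z":-0.4,"twist":0.5},{"fingers":0.7,"x":0,"y":-1,"z":-1,"twist":1.2},{"fingers":0.7,"x":0,"y":-1.6,"z":-1.6,"twist":1.8},{"fingers":0.7,"x":0,"y":-2.2,"z":-2.2,"twist":2.5},{"fingers":0.7,"x":0,"y":-2.8,"z":-2.8,"twist":3.2},{"fingers":0.7,"x":0,"y":-3.4,"z":-3.4,"twist":4},{"fingers":0.7,"x":0,"y":-4,"z":-4,"twist":4.6},{"fingers":0.7,"x":0,"y":-4.6,"z":-4.6,"twist":5.3},{"fingers":0.7,"x":0,"y":-5.2,"z":-5.2,"twist":6},{"fingers":0.7,"x":0,"y":-5.8,"z":-5.8,"twist":6.7},{"fingers":0.7,"x":0,"y":-6.4,"z":-6.4,"twist":7.4},{"fingers":0.7,"x":0,"y":-7,"z":-7,"twist":8.1},{"fingers":0.7,"x":0,"y":-7.6,"z":-7.6,"twist":8.8},{"fingers":0.7,"x":0,"y":-8.2,"z":-8.2,"twist":9.5},{"fingers":0.7,"x":0,"y":-8.8,"z":-8.8,"twist":10.2},{"fingers":0.7,"x":0,"y":-9.4,"z":-9.4,"twist":10.9},{"fingers":0.7,"x":0,"y":-10,"z":-10,"twist":11.6},{"fingers":0.7,"x":0,"y":-10.4,"z":-10.5,"twist":12.3},{"fingers":0.7,"x":0,"y":-10.8,"z":-10.9,"twist":13},{"fingers":0.7,"x":0,"y":-11,"z":-11.1,"twist":13.5}]' 20; python3 go.py
```

```text
time: 1.77
position: [0.4796, 0.0798, 0.2224]
tool_rot: [-0.095, 1.569, 0.093]
ft_force: [0.5, -0.2, -0.5]
grip_width: 0.701
t 1.7667 pos [0.4796 0.0798 0.2224] F [ 0.49 -0.19 -0.55] grip 0.701
axes x,y,z: [[0.0, -0.001, -1.0], [-0.119, 0.993, -0.001], [0.993, 0.119, 0.0]] q [-0.72 -0.05  0.48  1.86  0.02  1.32 -0.12]
twist units 3.09
twist units -32.91
above [ 1.82 -4.71  1.68]
grasp [ 4.52 -4.71  1.68]
pull 197mm [-0.    4.75  1.31]
```

```bash
python3 -m creep '[{"fingers":0.7,"x":0,"y":-0.5,"z":0.2,"twist":0.5},{"fingers":0.7,"x":0,"y":-1.2,"z":0.4,"twist":1},{"fingers":0.7,"x":0,"y":-1.9,"z":0.7,"twist":1.5},{"fingers":0.7,"x":0.2,"y":-2.6,"z":1,"twist":2},{"fingers":0.7,"x":0.5,"y":-3.3,"z":1.2,"twist":2.5},{"fingers":0.7,"x":0.9,"y":-4,"z":1.45,"twist":3},{"fingers":0.7,"x":1.2,"y":-4.4,"z":1.6,"twist":3.1},{"fingers":0.7,"x":1.4,"y":-4.7,"z":1.68,"twist":3.1},{"fingers":0.7,"x":1.4,"y":-4.7,"z":1.68,"twist":3.1},{"fingers":0.7,"x":1.4,"y":-4.7,"z":1.68,"twist":3.1},{"fingers":0.7,"x":1.4,"y":-4.7,"z":1.68,"twist":3.1}]'; python3 go.py; python3 - <<'E'
from bench import viewer
import cv2,numpy as np
a=[]
for n in("side","top"):
    d=viewer.get_image(n); np.savez(f"pics/{n}1.npz",**d); a.append(d["pixels"][110:370,180:520,::-1])
cv2.imwrite("pics/p1.png",np.hstack(a))
E
```

```text
time: 2.68
position: [0.5692, -0.0931, 0.1668]
tool_rot: [0.112, 1.568, -0.111]
ft_force: [0.1, 0.8, -0.1]
grip_width: 0.697
t 2.6833 pos [ 0.5692 -0.0931  0.1668] F [ 0.14  0.83 -0.15] grip 0.697
axes x,y,z: [[0.0, 0.001, -1.0], [0.141, 0.99, 0.001], [0.99, -0.141, -0.0]] q [-0.47  0.23  0.68  1.73 -0.15  1.23  0.1 ]
twist units 0.1
twist units -35.9
above [ 0.42 -0.16  0.01]
grasp [ 3.12 -0.16  0.01]
pull 197mm [0.01 4.92 0.04]
```

View pics/p1.png

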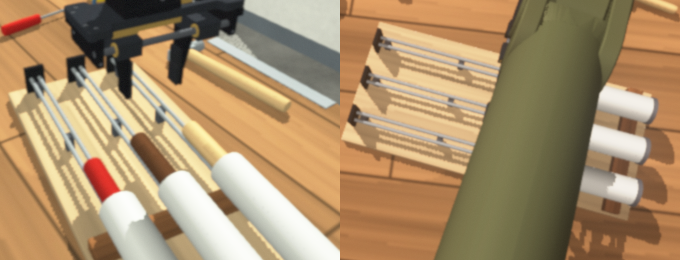

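The open fingers are above the rails and straddle the walnut's line. In the left crop they sit at about (125,85) and (177,75). I'll descend to just above grasp height, then grip.

```bash
python3 -m creep '[{"fingers":0.7,"x":0.3,"y":-0.15,"z":0,"twist":0.1},{"fingers":0.7,"x":0.8,"y":-0.15,"z":0,"twist":0.1},{"fingers":0.7,"x":1.3,"y":-0.15,"z":0,"twist":0.1},{"fingers":0.7,"x":1.8,"y":-0.15,"z":0,"twist":0.1},{"fingers":0.7,"x":2.1,"y":-0.15,"z":0,"twist":0.1},{"fingers":0.7,"x":2.1,"y":-0.15,"z":0,"twist":0.1},{"fingers":0.7,"x":2.1,"y":-0.15,"z":0,"twist":0.1}]'; python3 go.py; python3 - <<'E'
from bench import viewer
import cv2,numpy as np
d=viewer.get_image("side"); cv2.imwrite("pics/p2.png",cv2.resize(d["pixels"][110:370,180:520,::-1],None,fx=2,fy=2))
E
```

```text
time: 3.37
position: [0.5679, -0.1006, 0.0823]
tool_rot: [0.12, 1.568, -0.12]
ft_force: [0.8, -0.7, 0.0]
grip_width: 0.7
t 3.3667 pos [ 0.5679 -0.1006  0.0823] F [ 0.84 -0.7   0.02] grip 0.7
axes x,y,z: [[-0.001, -0.0, -1.0], [0.152, 0.988, -0.0], [0.988, -0.152, -0.001]] q [-0.43  0.32  0.66  1.82 -0.22  1.08  0.16]
twist units -0.02
twist units 35.98
above [-1.69  0.03  0.01]
grasp [1.01 0.04 0.01]
pull 197mm [-0.    4.92 -0.01]
```

View pics/p2.png

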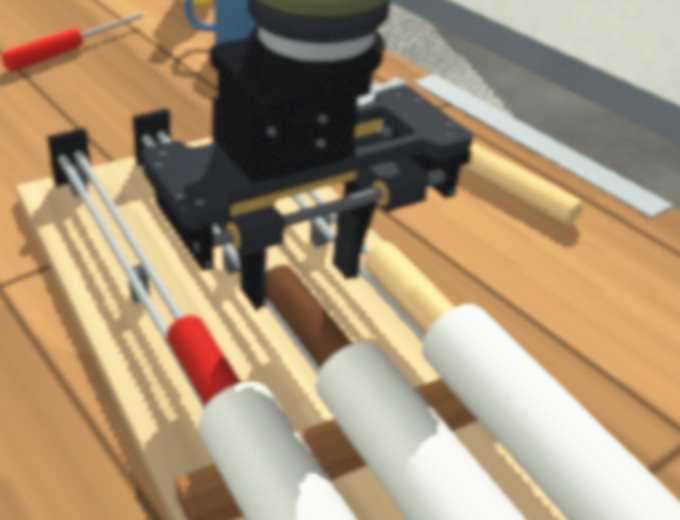

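The fingers sit either side of the walnut, tips at about (252,305) and (347,275), clear of the red and beech dowels. I'll go down 40 mm and close.

```bash
python3 -m creep '[{"fingers":0.7,"x":0.3,"y":0,"z":0,"twist":0},{"fingers":0.7,"x":0.7,"y":0,"z":0,"twist":0},{"fingers":0.7,"x":1,"y":0,"z":0,"twist":0},{"fingers":0.7,"x":1,"y":0,"z":0,"twist":0},{"fingers":0.7,"x":1,"y":0,"z":0,"twist":0},{"fingers":0.2,"x":1,"y":0,"z":0,"twist":0},{"fingers":0.2,"x":1,"y":0,"z":0,"twist":0},{"fingers":0.2,"x":1,"y":0,"z":0,"twist":0},{"fingers":0.2,"x":1,"y":0,"z":0,"twist":0},{"fingers":0.2,"x":1,"y":0,"z":0,"twist":0},{"fingers":0.2,"x":1,"y":0,"z":0,"twist":0},{"fingers":0.2,"x":1,"y":0,"z":0,"twist":0},{"fingers":0.2,"x":1,"y":0,"z":0,"twist":0}]' 20; python3 go.py
```

```text
time: 4.5
position: [0.5687, -0.1007, 0.0428]
tool_rot: [0.12, 1.567, -0.12]
ft_force: [0.1, -0.3, 1.0]
grip_width: 0.313
t 4.5 pos [ 0.5687 -0.1007  0.0428] F [ 0.12 -0.3   1.02] grip 0.313
axes x,y,z: [[0.001, 0.0, -1.0], [0.152, 0.988, 0.0], [0.988, -0.152, 0.001]] q [-0.41  0.37  0.64  1.85 -0.26  1.    0.19]
twist units -0.02
twist units 35.98
above [-2.68  0.04 -0.01]
grasp [ 0.02  0.04 -0.01]
pull 197mm [ 0.    4.92 -0.01]
```

The opening of 0.313 is about 27 mm, so the dowel is held. Now the pull, with no lift.

```bash
python3 -m creep '[{"fingers":0.2,"x":0,"y":0.1,"z":0,"twist":0},{"fingers":0.2,"x":0,"y":0.2,"z":0,"twist":0},{"fingers":0.2,"x":0,"y":0.4,"z":0,"twist":0},{"fingers":0.2,"x":0,"y":0.6,"z":0,"twist":0},{"fingers":0.2,"x":0,"y":0.8,"z":0,"twist":0},{"fingers":0.2,"x":0,"y":1,"z":0,"twist":0},{"fingers":0.2,"x":0,"y":1.2,"z":0,"twist":0},{"fingers":0.2,"x":0,"y":1.4,"z":0,"twist":0},{"fingers":0.2,"x":0,"y":1.6,"z":0,"twist":0},{"fingers":0.2,"x":0,"y":1.8,"z":0,"twist":0},{"fingers":0.2,"x":0,"y":2,"z":0,"twist":0},{"fingers":0.2,"x":0,"y":2,"z":0,"twist":0},{"fingers":0.2,"x":0,"y":2,"z":0,"twist":0}]'; python3 go.py; python3 - <<'E'
from bench import viewer
import cv2,numpy as np
d=viewer.get_image("side"); cv2.imwrite("pics/p3.png",cv2.resize(d["pixels"][110:370,180:520,::-1],None,fx=2,fy=2))
E
```

```text
time: 5.58
position: [0.5811, -0.0191, 0.0428]
tool_rot: [0.12, 1.567, -0.116]
ft_force: [2.4, 2.0, 4.4]
grip_width: 0.314
t 5.5833 pos [ 0.5811 -0.0191  0.0428] F [2.45 1.98 4.42] grip 0.314
axes x,y,z: [[0.001, 0.003, -1.0], [0.15, 0.989, 0.003], [0.989, -0.15, 0.001]] q [-0.53  0.38  0.61  1.84 -0.26  1.    0.04]
twist units -0.0
twist units 36.0
above [-2.69 -2.02 -0.01]
grasp [ 0.01 -2.03 -0.01]
pull 197mm [ 0.01  4.92 -0.  ]
```

View pics/p3.png

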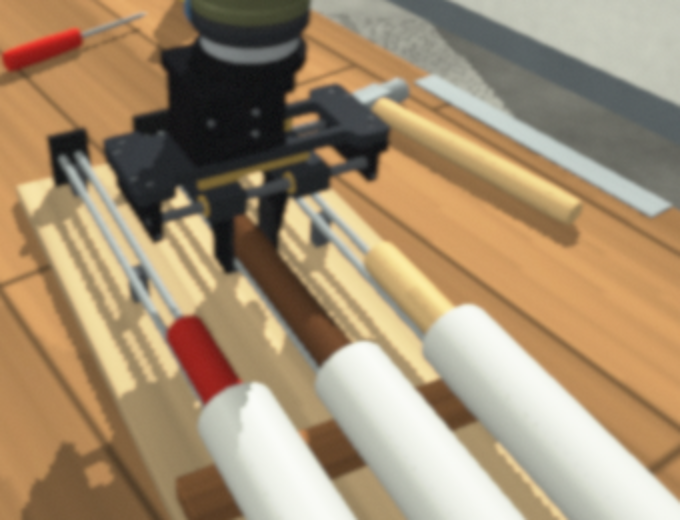

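The walnut is sliding out straight, visible from the fingers at (230,260) to the mouth at (345,345), and the other two haven't moved. I'll pull the remaining 116 mm or so.

```bash
python3 -m creep '[{"fingers":0.2,"x":0,"y":0.1,"z":0,"twist":0},{"fingers":0.2,"x":0,"y":0.3,"z":0,"twist":0},{"fingers":0.2,"x":0,"y":0.5,"z":0,"twist":0},{"fingers":0.2,"x":0,"y":0.7,"z":0,"twist":0},{"fingers":0.2,"x":0,"y":0.9,"z":0,"twist":0},{"fingers":0.2,"x":0,"y":1.1,"z":0,"twist":0},{"fingers":0.2,"x":0,"y":1.3,"z":0,"twist":0},{"fingers":0.2,"x":0,"y":1.5,"z":0,"twist":0},{"fingers":0.2,"x":0,"y":1.7,"z":0,"twist":0},{"fingers":0.2,"x":0,"y":1.9,"z":0,"twist":0},{"fingers":0.2,"x":0,"y":2.1,"z":0,"twist":0},{"fingers":0.2,"x":0,"y":2.3,"z":0,"twist":0},{"fingers":0.2,"x":0,"y":2.5,"z":0,"twist":0},{"fingers":0.2,"x":0,"y":2.7,"z":0,"twist":0},{"fingers":0.2,"x":0,"y":2.85,"z":0,"twist":0},{"fingers":0.2,"x":0,"y":2.9,"z":0,"twist":0},{"fingers":0.2,"x":0,"y":2.9,"z":0,"twist":0},{"fingers":0.2,"x":0,"y":2.9,"z":0,"twist":0}]'; python3 go.py; python3 - <<'E'
from bench import viewer
import cv2,numpy as np
a=[]
for n in("side","top"):
    d=viewer.get_image(n); np.savez(f"pics/{n}4.npz",**d); a.append(d["pixels"][110:370,180:520,::-1])
cv2.imwrite("pics/p4.png",np.hstack(a))
E
```

```text
time: 7.13
position: [0.5984, 0.0946, 0.0428]
tool_rot: [0.12, 1.567, -0.118]
ft_force: [3.4, -1.7, 4.6]
grip_width: 0.31
t 7.1333 pos [0.5984 0.0946 0.0428] F [ 3.37 -1.66  4.58] grip 0.31
axes x,y,z: [[0.001, 0.001, -1.0], [0.151, 0.989, 0.001], [0.989, -0.151, 0.001]] q [-0.66  0.42  0.57  1.78 -0.26  1.02 -0.15]
twist units -0.01
twist units 35.99
above [-2.69 -4.9  -0.  ]
grasp [ 0.01 -4.9  -0.01]
pull 197mm [ 0.01  4.92 -0.  ]
```

View pics/p4.png

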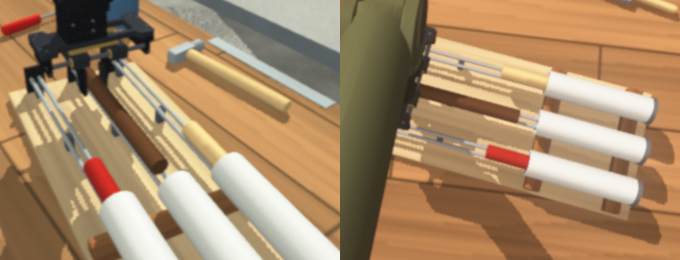

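The walnut is wholly out: its back end is at (519,117) in the right crop, against the mouth at (538,122), a gap of roughly 35–40 mm. Now I'll release and lift straight up.

```bash
python3 -m creep '[{"fingers":0.4,"x":0,"y":0,"z":0,"twist":0},{"fingers":0.5,"x":0,"y":0,"z":0,"twist":0},{"fingers":0.65,"x":0,"y":0,"z":0,"twist":0},{"fingers":0.7,"x":0,"y":0,"z":0,"twist":0},{"fingers":0.7,"x":0,"y":0,"z":0,"twist":0},{"fingers":0.7,"x":0,"y":0,"z":0,"twist":0},{"fingers":0.7,"x":-0.2,"y":0,"z":0,"twist":0},{"fingers":0.7,"x":-0.5,"y":0,"z":0,"twist":0},{"fingers":0.7,"x":-0.9,"y":0,"z":0,"twist":0},{"fingers":0.7,"x":-1.4,"y":0,"z":0,"twist":0},{"fingers":0.7,"x":-2.1,"y":0,"z":0,"twist":0},{"fingers":0.7,"x":-2.8,"y":0,"z":0,"twist":0},{"fingers":0.7,"x":-3.5,"y":0,"z":0,"twist":0},{"fingers":0.7,"x":-4,"y":0,"z":0,"twist":0},{"fingers":0.7,"x":-4,"y":1,"z":0,"twist":0},{"fingers":0.7,"x":-4,"y":2,"z":0,"twist":0},{"fingers":0.7,"x":-4,"y":3,"z":0,"twist":0},{"fingers":0.7,"x":-4,"y":4,"z":0,"twist":0},{"fingers":0.7,"x":-4,"y":5,"z":0,"twist":0},{"fingers":0.7,"x":-4,"y":5,"z":0,"twist":0}]'; python3 - <<'E'
from h import *
from bench import viewer
a=[];D={}
for n in("side","top"):
    d=viewer.get_image(n); D[n]=d; a.append(d["pixels"][110:370,180:520,::-1])
cv2.imwrite("pics/p5.png",np.hstack(a))
u=np.array([.1498,.9887]);o=np.array([.5726,-.0696])
for n,d in D.items():
    Z=d["z_map"];yy,xx=np.nonzero(Z>0);K=d["K"];c=np.c_[(xx-K[0,2])/K[0,0],-(yy-K[1,2])/K[1,1],-np.ones(len(xx))]*Z[yy,xx][:,None]
    P=c@R.from_rotvec(d["attitude"]).as_matrix().T+d["xyz"];q=P[:,:2]-o;s=q@u;l=q@[u[1],-u[0]]
    for r in range(-110,250,10):
        k=(s>r/1e3)&(s<r/1e3+.01)&(abs(l)<.03)&(P[:,2]>.045)&(P[:,2]<.12)
        if k.sum()>3: print(n,r,k.sum(),np.percentile(P[k,2],95).round(4),np.percentile(l[k],[3,97]).round(4))
h0=load("pics/top0.npz")["pixels"].astype(int);df=abs(h0-D["top"]["pixels"].astype(int)).max(2)
print("bystander change red",df[255:276,325:370].mean(),"beech",df[176:200,340:388].mean())
h1=load("pics/side0.npz")["pixels"].astype(int);df=abs(h1-D["side"]["pixels"].astype(int)).max(2)
print("side red",df[268:306,264:300].mean(),"beech",df[232:270,362:405].mean())
E
```

```text
time: 8.9
position: [0.6262, 0.3032, 0.2025]
tool_rot: [0.114, 1.569, -0.105]
ft_force: [-2.2, 1.7, -0.2]
grip_width: 0.702
side -110 264 0.0846 [-0.0231  0.0165]
side -100 63 0.0843 [-0.0231  0.0177]
side -80 25 0.0487 [-0.009   0.0057]
side -70 248 0.0715 [-0.0104  0.0126]
side -60 147 0.0734 [-0.0124  0.0109]
side -50 129 0.0738 [-0.012   0.0095]
side -40 123 0.0737 [-0.0122  0.0105]
side -30 121 0.0738 [-0.0121  0.0101]
side -20 113 0.0735 [-0.0122  0.0102]
side -10 119 0.0739 [-0.0123  0.0107]
side 0 109 0.0738 [-0.0119  0.0101]
side 10 103 0.074 [-0.0121  0.0093]
side 20 103 0.0734 [-0.012   0.0117]
side 30 102 0.0736 [-0.012   0.0111]
side 40 93 0.0737 [-0.0121  0.0092]
side 50 92 0.0735 [-0.0121  0.0119]
side 60 87 0.0737 [-0.0122  0.0118]
side 70 83 0.0734 [-0.0121  0.0091]
side 80 86 0.0735 [-0.0121  0.0112]
side 90 80 0.0733 [-0.012   0.0095]
side 100 74 0.0739 [-0.0122  0.0096]
side 110 77 0.0737 [-0.0119  0.0109]
side 120 69 0.074 [-0.0121  0.0099]
side 130 77 0.0737 [-0.0119  0.0116]
side 140 69 0.0736 [-0.0123  0.0093]
side 150 68 0.0733 [-0.0122  0.0109]
side 160 63 0
[... 1020 characters left out ...]
0.0128]
top 90 74 0.0765 [-0.0121  0.0124]
top 100 75 0.0761 [-0.0124  0.0119]
top 110 73 0.0758 [-0.0119  0.0124]
top 120 74 0.0765 [-0.0125  0.0122]
top 130 73 0.0761 [-0.012   0.0124]
top 140 74 0.0766 [-0.0122  0.0126]
top 150 74 0.0759 [-0.0123  0.012 ]
top 160 75 0.0758 [-0.0123  0.0129]
top 170 73 0.0758 [-0.0125  0.0116]
top 180 74 0.0758 [-0.0123  0.012 ]
top 190 68 0.0752 [-0.012   0.0113]
top 200 25 0.0508 [-0.0096  0.0108]
top 210 35 0.0508 [-0.0098  0.0111]
top 220 36 0.0502 [-0.0094  0.0107]
top 230 31 0.0491 [-0.0089  0.0108]
top 240 119 0.0696 [-0.0167  0.0174]
bystander change red 11.950264550264551 beech 12.91579861111111
side red 16.167397660818715 beech 1.2466340269277847
```

View pics/p5.png

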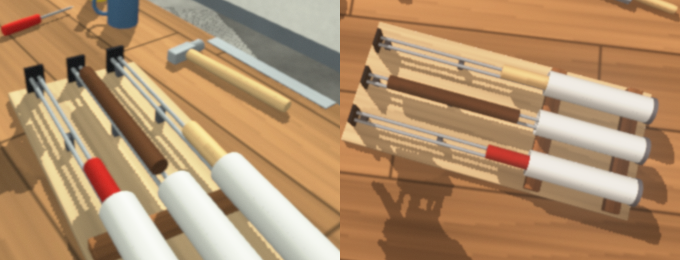

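The walnut lies on the rails from s=-60 to s=200 mm, with its top level along the whole length. I'll let things settle and check the bystanders numerically before handing in.

```bash
python3 -m creep '[{"fingers":0.7,"x":0,"y":0,"z":0,"twist":0},{"fingers":0.7,"x":0,"y":0,"z":0,"twist":0},{"fingers":0.7,"x":0,"y":0,"z":0,"twist":0},{"fingers":0.7,"x":0,"y":0,"z":0,"twist":0}]'; python3 - <<'E'
from h import *
from bench import viewer,workorder
u=np.array([.1498,.9887]);o=np.array([.5726,-.0696])
for nm,d in(("before",load("pics/top0.npz")),("after",viewer.get_image("top"))):
    Z=d["z_map"];yy,xx=np.nonzero(Z>0);K=d["K"];c=np.c_[(xx-K[0,2])/K[0,0],-(yy-K[1,2])/K[1,1],-np.ones(len(xx))]*Z[yy,xx][:,None]
    P=c@R.from_rotvec(d["attitude"]).as_matrix().T+d["xyz"];q=P[:,:2]-o;s=q@u;l=q@[u[1],-u[0]]
    for n,c0 in(("red",-.08),("walnut",0),("beech",.08)):
        k=(abs(l-c0)<.006)&(P[:,2]>.066)&(P[:,2]<.082)&(s>-.09)&(s<.22); print(nm,n,"s range mm",(1e3*np.percentile(s[k],[1,99])).round(1))
workorder.close_job()
E
```

```text
time: 9.33
position: [0.6288, 0.2891, 0.2033]
tool_rot: [0.122, 1.567, -0.121]
ft_force: [0.8, 0.1, 0.3]
grip_width: 0.695
before red s range mm [-89.4 -18.4]
before walnut s range mm [-89.    1.9]
before beech s range mm [-89.3  -8.2]
after red s range mm [-88.9 -18.3]
after walnut s range mm [-57.7 196.8]
after beech s range mm [-88.8  -8.1]
the job is handed in; nothing more can be done
```

I drew the walnut dowel out of the middle pipe along the rails by about 195 mm. I then let go, lifted clear and handed the job in at about 9.4 s of the 32 s allowed. The hand-in gives no verdict, so what follows is from my own last checks.

- **Walnut position:** it lies straight on the rails with its back end about 37 mm clear of the mouth. Its centre is at about +27 mm in the store's y, against the allowed -12 to +75 mm.
- **Height:** its axis is about 60–62 mm above the bench. The two cameras disagreed by about 2 mm, which is within their calibration.
- **Red and beech:** their front ends moved about 0.1 mm between the first and last pictures. Raw picture differences over them (about 12–16 grey levels in three of the four patches, 1 in the other) disagreed with that. I put those down to the arm's shadow, since the measured positions didn't change.
- **Gripper:** it was open and about 0.2 m above the bench, with only residual force readings.

My first attempt at the walnut's height, from the fitted colour-mask axes in the two views, came out low at 43–49 mm with a false tilt. I used the depth readings from both cameras instead.

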